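# Draw out the barcode reader's boom to its mark over the tube carrier

### The job

Take the barcode reader's boom by its grip and squeeze the lock button in, draw the boom out until its pointer stands at the third long mark counted from the post, and swing it so that the reader's window is over the middle of the label on the tube carrier. Leave the carrier, bottle, pot and box where they stand. Finish while still holding the boom still in that place with the button squeezed in; do not let go.

Things in the scene. Friction and masses are not known exactly. Their poses are not given: they have to be found in the camera images.
- stand: Fixed stand of the barcode reader: grey round foot 124 mm across, 18 mm high, upright steel post 28 mm thick. Origin on the post's axis at the counter; z is the vertical swing axis. x is the direction in which sleeve and boom point from the post when joint swing reads 0 (roughly the world's -y, the robot's right); y then points roughly away from the robot.
- swing (a joint): Swing of sleeve and boom about the post's axis, rad, limits -0.45 to 0.45, positive anticlockwise seen from above; the boom points along the stand's x axis turned by this angle. Friction about 0.1 N m; stays where it is left. The sleeve is a level aluminium box 40 mm wide, 34 mm high, centre line 150 mm above the counter, from 35 mm behind the post's axis to 150 mm in front.
- boom (a joint): Extension of the telescoping boom out of the sleeve, m: 0 fully in, 0.14 fully out. Starts in (0 to 1 mm) and locked: with the button out it can be drawn only 2 to 3 mm. The pointer is at the four long marks at 0.03, 0.06, 0.09 and 0.12; the third is 0.09. Friction about 1.5 N; stays where it is left.
- lock (a joint): Press of the lock button, m: 0 out, 0.006 fully in. Spring: 3 N to start, 6 N fully in; springs out when let go. The boom is free while this is above 0.0045.
- button (a point): Middle of the lock button's outer face: a grey plate 26 mm long, 28 mm high, on the grip's side away from the robot (+y side of the boom), 23 mm from the grip's centre when out, 17 mm when fully in. Pressed in by closing the fingers across the grip.
- grip (a point): Centre of the boom's black grip block, 150 mm above the counter, 180 mm + joint boom from the post's axis. Block 40 mm long (along the boom), 28 mm wide, 44 mm high; its plain side is 14 mm from here on the -y side, so 37 mm over all with the button, 31 mm squeezed. Axes: x along the boom outward, z up. Free space under it; 30 mm of bare bar beyond it; sleeve's end 10 mm behind it when in.
- mark3 (a point): The third long mark: on the sleeve's top, 95 mm from the post's axis along the boom. The scale is a white strip with four long black cross lines 35, 65, 95 and 125 mm from the post's axis, and short lines on one side between them.
- pointer (a point): Tip of the pointer: a flat dark steel strip 7 mm wide that runs from the grip's top back over the sleeve's scale and ends in a 4 by 16 mm cross piece, 171 mm above the counter; 5 mm + joint boom from the post's axis along the boom.
- window (a point): Centre of the window in the underside of the white reader head (50 by 56 by 54 mm) at the boom's outer end: 255 mm + joint boom from the post's axis along the boom, 119 mm above the counter.
- label (a point): Middle of the square barcode label (46 by 46 mm, white with black stripes) on top of the tube carrier, 41 mm above the counter, 345 mm from the post's axis, so just under the window's path at the third mark. The carrier is a loose white block, about 0.5 kg, 70 by 130 by 40 mm; two capped tubes stand at each end, tops 80 mm above the counter, clear below the reader.
- bottle: Bystander: white bottle, 60 mm across, 150 mm high; origin at the centre of its underside.
- pot: Bystander: terracotta cup, 84 mm across, 80 mm high; origin at the centre of its underside.
- slidebox: Bystander: cardboard box 90 by 140 by 45 mm; origin at the centre of its underside.
Things that resemble listed ones, but are neither listed nor needed, are in the scene too. What is shaped like the part that bears label but blue or red is not meant.

How it is judged:
On the way:
1. the lock button is squeezed in while the boom is still in its sleeve (value of joint lock above 0.0045 m and value of joint boom below 0.01 m and contact force between the fingers and anything else above 2 N), for 0.1 s.
At the end, for the whole second after the job is handed in: The boom is out to the third long mark within 4 mm, the middle of the reader's window is within 15 mm (seen from above) of the middle of the label, the boom is still, and the fingers hold the grip (over 2 N) with the lock button squeezed in by more than 4.5 of its 6 mm, through the last second (value of joint boom between 0.086 and 0.094 m and value of joint lock above 0.0045 m and horizontal distance between window and label below 0.015 m and velocity of joint boom between -0.01 and 0.01 m/s and velocity of joint swing between -0.05 and 0.05 rad/s and contact force between the fingers and anything else above 2 N); the arm keeps its last pose, push and grip.
It fails at once if the tube carrier is pushed away (distance of label from where it was at the start of the episode above 0.015 m).
It fails at once if the bottle is disturbed (distance of bottle from where it was at the start of the episode above 0.03 m).
It fails at once if the pot is disturbed (distance of pot from where it was at the start of the episode above 0.03 m).
It fails at once if the slidebox is disturbed (distance of slidebox from where it was at the start of the episode above 0.03 m).
It also fails if it takes over 38 s, if anything falls off the work surface, if the arm or the gripper's body presses on something with over 40 N, if the wrist force passes 120 N, or if a joint passes its speed limit or range.

### The arm

A 7-joint arm with a two-finger parallel gripper is mounted at the origin on the work surface. World frame = base frame: x ahead of the robot, y to its left, z up, the work surface at z = 0. Lengths are in m, angles in rad, forces in N, time in s.
With the tool pointing down it reaches from about 0.425 to 1.025 m from the base axis. Payload 9.4 kg.
Tool frame: the origin (TCP) lies between the finger pads; the fingertips stand 22 mm ahead of it and the grasp point (between the pads) lies 3 mm ahead of it; z points along the fingers, x is the direction in which the jaws open and shut, and the axes are right-handed (so a half turn about z gives the same grasp; the last joint's range is limited). The gripper opens to 85 mm and grips with 20 to 120 N. Pads are 22 mm wide; open, the fingers measure 114 mm over their backs; the gripper's body (76 mm by 85 mm) begins 54 mm behind the grasp point. The pads swing forward as they close: fully open they stand 13 mm farther back than shut.
Start: joints at [1.029, 0.599, -0.003, 1.599, 0.002, 0.943, -0.08], TCP at [0.325, -0.648, 0.253] pointing down, gripper open.
Joint ranges: [-2.57, 2.57], [-0.35, 1.97], [-1.29, 1.29], [0.11, 2.56], [-1.05, 4.19], [0.11, 1.86], [-2.63, 2.63]. Speed limits (rad/s): [2.22, 2.22, 3.01, 3.01, 3.14, 3.14, 3.14].

### API

Orientations are given as a unit quaternion [w, x, y, z].
In Python, from cell import * gives the robot as it stands.
- The arm moves only by the tool move_arm, never from a script. Its arguments are lists of equal length, an entry for each row: "travel": the shift along the tool's x, y, z in cm, a list of three; "dr": the turn, a rotation vector about the tool's x, y, z in degrees, a list of three. A call has 1 to 5 rows; each row is the pose to reach, as a shift and turn from the pose measured when the call began, along the tool's axes at that moment; what a row does not reach only later rows make up. A row lasts 1/8 s, in which the tool goes at most 62.5 mm and 10.7 degrees, less where a joint would pass 70% of its speed; a pose out of reach is approached as far as the arm can. A call with a gripper value outside its range is refused whole. "gripper" is the opening, from 0 (shut) to 1 (fully open), set as the call begins (left out, the last holds). The fingers move at their own pace and stop on an object; "newtons" is the grip in N (left out, the last holds). Time passes only in rows, so rows that repeat a pose let the fingers close. It gives the time, the measured TCP pose, the force and the opening at its end, in the units of the state.
- observe(): the state, without advancing time (a new reading comes with each control period).
- snapshot(name): name is "scene" or "side" or "wrist"; returns a dict with "frame" (480x640x3 uint8, red, green, blue), "fx", "fy", "cx", "cy" (pixels), "camera_from_world" (4x4, takes a point from world to camera coordinates); the wrist camera has in their place "hand_eye" (4x4, takes a point from camera to tool coordinates, whose origin is the TCP and whose axes are the tool frame's). Camera axes: x right, y up, looking along -z (the intrinsics and any distortion apply to the point x, -y, -z); pixel columns grow to the right and rows downward; lengths in m; the calibration is good to about 2 mm. A picture is of the moment at which its call begins: read the wrist's pose just before it. There is no depth.
- hand_in(): hands the job in, once; it reports no verdict.
Trained networks look in the newest picture that a camera, given by its name, has taken for a name from the list of things; names that differ only in an ending like _2 or _b are one class to them, and where a whole thing is asked for, a point or a joint stands for the part that bears it (a point fixed in the world has none). Each returns a list of dicts, best first, with "score" (0 to 1); they miss things now and then, are a little off and sometimes report something else, mostly with a low value. They report only what shows in the picture. A call takes as long as a camera call. They do not tell look-alikes from the thing itself.
- recognise(camera, query): "at" ([row, column] in pixels, amid what is visible of it).
The state is a dict: "time_s": time; "joint_positions": joint angles; "qvel": joint speeds; "joint_torque": joint torques, N m; "tool_pos": TCP position; "tcp_rot": TCP orientation; "ft_force": force on the tool from outside, world axes, zero at the start; "wrist_torque": the same for the moment, N m; "width": finger opening in m.
Only numpy, scipy, OpenCV 4.12 (cv2) and the standard library are available. Lean on these libraries where they do the work, as an engineer would, in place of code of your own. Each camera call takes 0.05 s, during which the arm holds its last target. There are 200 camera calls.

## Working session

There is one attempt and no reset: what is moved stays moved. The work goes in short steps, Python scripts to look and compute and a tool call to move; the robot and the scene stay as the last step left them, time stands still between calls to the robot, and variables do not carry over. Pictures are saved under pics/ and viewed, about 8 in all and at most 12, crops included, and the job is handed in when it is done.

Besides the shell and the picture viewer there is one more tool, called by a JSON object that holds its "op" and its "data". move_arm: Moves the arm, as the interface text tells. Its arguments: {"type":"object","properties":{"travel":{"type":"array","items":{"type":"array","items":{"type":"number"}}},"dr":{"type":"array","items":{"type":"array","items":{"type":"number"}}},"gripper":{"type":"number"},"newtons":{"type":"number"}},"required":["travel","dr"]}

```bash
ls; mkdir -p pics; cat > h.py <<'E'
from cell import *
import numpy as np, cv2
from scipy.spatial.transform import Rotation as R
def toolT():
    s=observe();q=s["tcp_rot"];T=np.eye(4)
    T[:3,:3]=R.from_quat([q[1],q[2],q[3],q[0]]).as_matrix();T[:3,3]=s["tool_pos"];return T
def snap(name,fn=None):
    T=toolT();d=snapshot(name)
    d["wfc"]=T@np.array(d["hand_eye"]) if name=="wrist" else np.linalg.inv(np.array(d["camera_from_world"]))
    if fn: cv2.imwrite("pics/"+fn,d["frame"][:,:,::-1])
    return d
def ray(d,rc):
    v=np.array([(rc[1]-d["cx"])/d["fx"],-(rc[0]-d["cy"])/d["fy"],-1.])
    v=d["wfc"][:3,:3]@v;return d["wfc"][:3,3],v/np.linalg.norm(v)
def atz(d,rc,z):
    o,v=ray(d,rc);return o+v*(z-o[2])/v[2]
def tri(*rs):
    A=0;b=0
    for o,v in rs:
        P=np.eye(3)-np.outer(v,v);A=A+P;b=b+P@o
    return np.linalg.solve(A,b)
def proj(d,p):
    c=np.linalg.inv(d["wfc"])@np.append(p,1);return [d["cy"]-d["fy"]*c[1]/-c[2],d["cx"]+d["fx"]*c[0]/-c[2]]
E
python3 - <<'E'
from h import *
np.set_printoptions(precision=3,suppress=True)
D={}
for c in ["scene","side","wrist"]:
    d=snap(c,c+"0.png"); print(c,[k for k in d if k!="frame"],d["wfc"][:3,3])
    Z=dict(grip=.15,button=.15,label=.041,window=.119,pointer=.171,mark3=.168,stand=.009,bottle=.075,pot=.04,slidebox=.02)
    for q in Z:
        for r in recognise(c,q)[:3]: print(q,r["score"],np.array(r["at"]),atz(d,r["at"],Z[q]))
cv2.imwrite("pics/both0.png",0*d["frame"])
print(observe())
E
```

```text
pics
scene ['fx', 'fy', 'cx', 'cy', 'camera_from_world', 'wfc'] [ 0.729 -0.551  1.328]
grip 0.73 [261.5 396.4] [0.556 0.074 0.15 ]
grip 0.59 [232.7 408.6] [0.546 0.152 0.15 ]
button 0.71 [263.9 395.9] [0.558 0.068 0.15 ]
button 0.53 [247.7 407.3] [0.56  0.116 0.15 ]
label 0.86 [200.4 501.7] [0.685 0.421 0.041]
label 0.71 [156.5 453.3] [0.524 0.483 0.041]
label 0.7 [331.6 367.1] [ 0.565 -0.058  0.041]
window 0.69 [259.3 393.5] [0.543 0.092 0.119]
pointer 0.76 [257.3 395.5] [0.553 0.07  0.171]
mark3 0.75 [234.  408.3] [0.549 0.138 0.168]
stand 0.57 [226.3 415.9] [0.531 0.262 0.009]
bottle 0.91 [133.8 393.7] [0.366 0.443 0.075]
pot 0.87 [259.  491.8] [0.729 0.254 0.04 ]
slidebox 0.63 [427.2 270.6] [ 0.492 -0.338  0.02 ]
side ['fx', 'fy', 'cx', 'cy', 'camera_from_world', 'wfc'] [0.058 0.656 0.853]
grip 0.7 [210.2 254.6] [0.547 0.08  0.15 ]
grip 0.37 [257.3 152.9] [0.647 0.293 0.15 ]
label 0.86 [400.3 147.2] [0.506 0.497 0.041]
label 0.81 [332.1 103.7] [0.685 0.434 0.041]
label 0.8 [216.5 290.4] [ 0.53  -0.034  0.041]
window 0.71 [210.1 255.8] [0.566 0.053 0.119]
pointer 0.61 [207.9 255.1] [0.535 0.09  0.171]
mark3 0.82 [244.8 222. ] [0.534 0.21  0.168]
stand 0.77 [274.8 211.4] [0.608 0.194 0.009]
bottle 0.66 [402.7 228.7] [0.361 0.439 0.075]
pot 0.93 [257.3 152. ] [0.741 0.237 0.04 ]
slidebox 0.68 [162.5 357.4] [ 0.489 -0.341  0.02 ]
wrist ['fx', 'fy', 'cx', 'cy', 'hand_eye', 'wfc'] [ 0.398 -0.612  0.374]
{'time_s': 1.65, 'joint_positions': array([ 1.029,  0.599, -0.002,  1.599,  0.002,  0.943, -0.08 ]), 'qvel': array([ 0.001,  0.002,  0.   , -0.   ,  0.   ,  0.001,  0.   ]), 'joint_torque': array([  0.   , -77.62 ,   1.564, -25.837,   0.012,   0.002,  -0.   ]), 'tool_pos': array([ 0.325, -0.648,  0.253]), 'tcp_rot': array([ 0.   ,  0.851, -0.525,  0.   ]), 'ft_force': array([-0.002, -0.213, -1.161]), 'wrist_torque': array([ 0.021, -0.034, -0.004]), 'width': 0.0857893521045667}
```

View both.

```bash
python3 - <<'E'
import cv2
a=cv2.imread("pics/scene0.png")[110:470,200:560];b=cv2.imread("pics/side0.png")[90:450,60:420]
cv2.imwrite("pics/v1.png",cv2.resize(a,(720,600) if 0 else (600,600)));cv2.imwrite("pics/v2.png",cv2.resize(b,(600,600)))
E
```

```text
(no output)
```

View pics/v1.png

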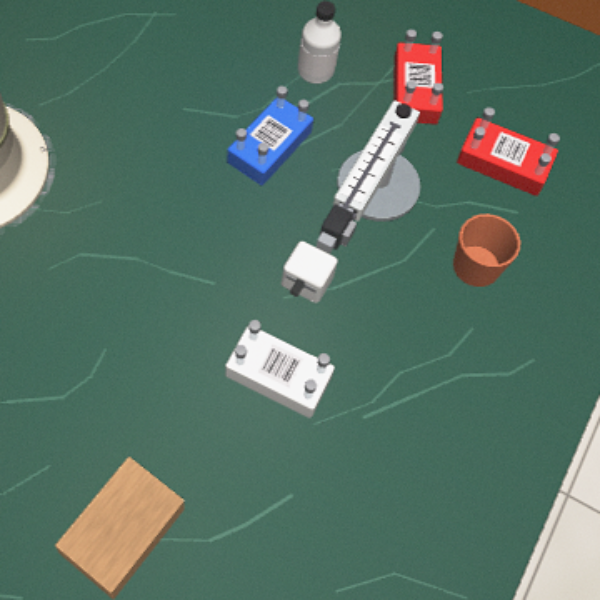

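View pics/v2.png

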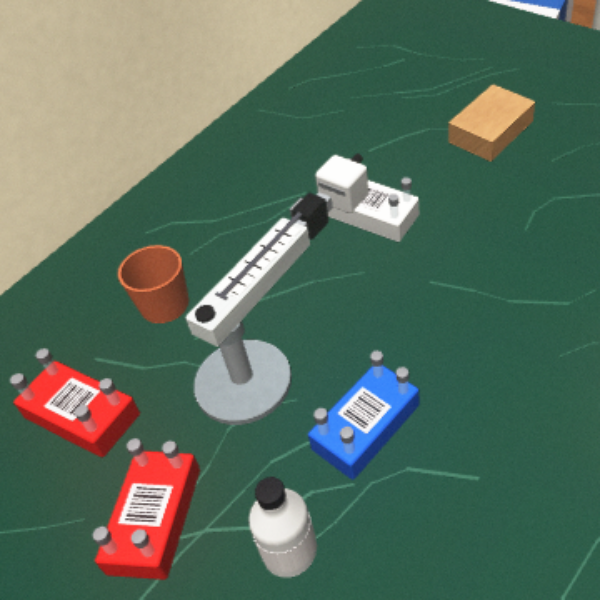

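The views show the white carrier's label at about v1 (281,364), the post cap at v1 (403,110) / v2 (205,314), and the grip's black top at v1 (337,222) / v2 (314,212). The red and blue carriers are look-alikes.

```bash
python3 - <<'E'
from h import *
import pickle
np.set_printoptions(precision=4,suppress=True)
a=snap("scene");b=snap("side");pickle.dump((a,b),open("cal.pkl","wb"))
A=lambda x,y:(110+y*.6,200+x*.6)
B=lambda x,y:(90+y*.6,60+x*.6)
cap=tri(ray(a,A(403,110)),ray(b,B(205,314)));print("cap",cap)
g=tri(ray(a,A(340,219)),ray(b,B(314,208)));print("grip",g)
for p,q in (((398,124),(221,296)),((310,258),(341,170))): print(tri(ray(a,A(*p)),ray(b,B(*q))))
l=atz(a,A(281,364),.041);print("label",l, atz(b,B(375,197),.041))
c=cap
print(np.linalg.norm((l-c)[:2]),np.linalg.norm((g-c)[:2]),np.degrees(np.arctan2(*(g-c)[1::-1])),np.degrees(np.arctan2(*(l-c)[1::-1])))
E
```

```text
cap [0.5452 0.3146 0.1693]
grip [0.5447 0.1136 0.1661]
[0.5479 0.2871 0.1706]
[0.5439 0.0414 0.1754]
label [ 0.5642 -0.0496  0.041 ] [ 0.5582 -0.0538  0.041 ]
0.3647818634319552 0.20108925160857366 -90.12786968943587 -87.01410241225622
```

{"op": "move_arm", "data": {"travel": [[-4.4,-4.1,-0.2],[-8.8,-8.2,-0.4],[-13.2,-12.3,-0.6],[-17.6,-16.4,-0.8],[-22,-20.5,-1.0]], "dr": [[0,0,-10],[0,0,-20],[0,0,-30],[0,0,-40],[0,0,-50]], "gripper": 1, "newtons": 40}}

```text
time_s: 2.38
tool_pos: [0.41, -0.3578, 0.2637]
tcp_rot: [0.0, 0.994, -0.114, 0.0]
ft_force: [1.4, -0.7, -0.0]
width: 0.0856
```

```bash
cat >> h.py <<'E'
def go(p,ang=0):
    "tool-frame shift (cm) and turn (deg) to world position p, tool x at ang deg"
    T=toolT();t=np.radians(ang);c,s=np.cos(t),np.sin(t)
    G=np.array([[c,s,0],[s,-c,0],[0,0,-1]])
    return np.round(T[:3,:3].T@(np.array(p)-T[:3,3])*100,2),np.round(np.degrees(R.from_matrix(T[:3,:3].T@G).as_rotvec()),1)
E
python3 - <<'E'
from h import *
print(observe()["tool_pos"],observe()["time_s"]); print(go([.50,-.13,.28])); print(go([.545,.10,.28]))
E
```

```text
[ 0.41001835 -0.35777748  0.26366431] 2.375
(array([  3.63, -24.22,  -1.64]), array([  0.,  -0., -13.]))
(array([  2.82, -47.64,  -1.65]), array([  0.,  -0., -13.]))
```

{"op": "move_arm", "data": {"travel": [[0.9,-6,-0.6],[1.8,-12,-1.2],[2.7,-18,-1.6],[3.6,-24.2,-1.6],[3.6,-24.2,-1.6]], "dr": [[0,0,-6],[0,0,-13],[0,0,-13],[0,0,-13],[0,0,-13]]}}

```text
time_s: 3.0
tool_pos: [0.5016, -0.1249, 0.2802]
tcp_rot: [-0.0, 1.0, 0.004, 0.001]
ft_force: [0.2, -0.3, -0.9]
width: 0.0857
```

```bash
python3 - <<'E'
from h import *
import pickle
d=snap("wrist","w1.png");pickle.dump(d,open("w1.pkl","wb"))
for r in recognise("wrist","label")[:3]: print(r,atz(d,r["at"],.041))
for r in recognise("wrist","grip")[:3]: print(r,atz(d,r["at"],.15))
print(observe()["tool_pos"],d["wfc"][:3,3]);print(go([.547,.10,.28]))
E
```

```text
{'at': [124.5, 390.0], 'score': 0.79} [ 0.56713158 -0.04793044  0.041     ]
{'at': [16.3, 399.2], 'score': 0.95} [0.54853757 0.01711664 0.15      ]
[ 0.49938329 -0.13093934  0.27952501] [ 0.50108203 -0.04361818  0.40143246]
(array([  4.73, -23.1 ,  -0.08]), array([ 0.1, -0. , -0.1]))
```

View pics/w1.png

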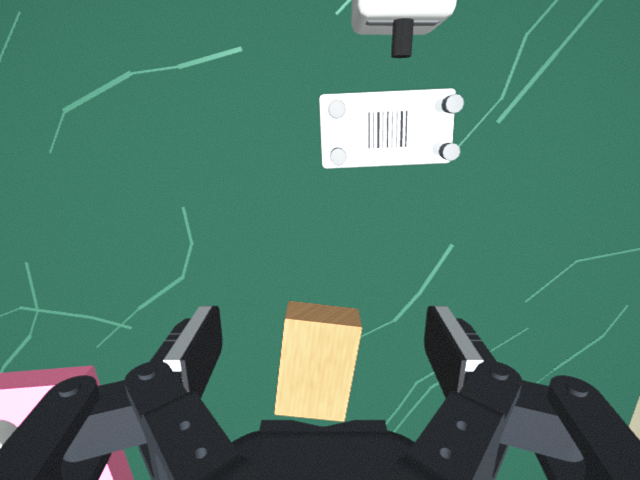

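The wrist view shows the white carrier, label centre at about (129,388), giving roughly (0.566,-0.050), and the end of the reader head at the top edge. Moving over the grip next.

{"op": "move_arm", "data": {"travel": [[1.2,-5.8,0],[2.4,-11.6,0],[3.6,-17.4,0],[4.7,-23.1,0],[4.7,-23.1,0]], "dr": [[0,0,0],[0,0,0],[0,0,0],[0,0,0],[0,0,0]]}}

```text
time_s: 3.78
tool_pos: [0.5472, 0.1033, 0.2793]
tcp_rot: [-0.0, 1.0, 0.001, 0.0]
ft_force: [0.1, -0.4, -0.0]
width: 0.0856
```

```bash
python3 - <<'E'
from h import *
import pickle
d=snap("wrist","w2.png");pickle.dump(d,open("w2.pkl","wb"))
w=pickle.load(open("w1.pkl","rb"));print("label",atz(w,(129,388),.041))
for q,z in (("label",.041),("grip",.15),("pointer",.171),("mark3",.168)):
  for r in recognise("wrist",q)[:2]: print(q,r,atz(d,r["at"],z))
print(observe()["tool_pos"],d["wfc"][:3,3]);print(go([.547,.11,.20]))
E
```

```text
label [ 0.56547011 -0.05210741  0.041     ]
label {'at': [51.7, 138.2], 'score': 0.79} [0.37981859 0.24220747 0.041     ]
label {'at': [327.5, 375.1], 'score': 0.77} [ 0.60931358 -0.04550494  0.041     ]
grip {'at': [276.0, 323.8], 'score': 0.92} [0.54866198 0.06987238 0.15      ]
pointer {'at': [272.9, 321.5], 'score': 0.96} [0.54691676 0.08187218 0.171     ]
mark3 {'at': [166.4, 325.5], 'score': 0.74} [0.54934631 0.15564193 0.168     ]
[0.54670114 0.09746862 0.27913528] [0.54728906 0.18460905 0.40056669]
(array([ 0.02, -1.27,  7.91]), array([ 0.1,  0. , -0.3]))
```

View pics/w2.png

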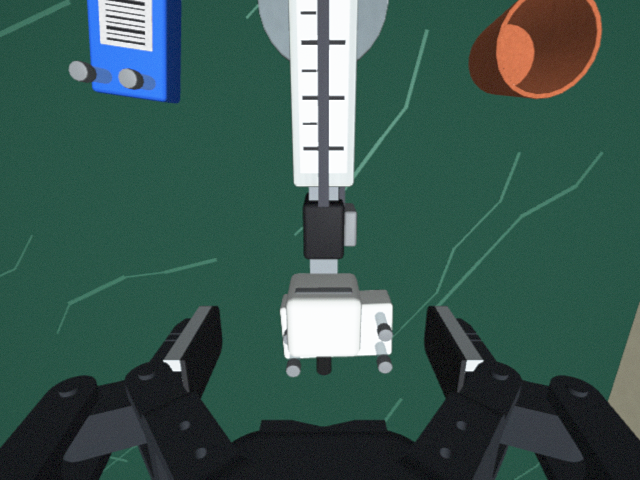

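The wrist view shows the grip block's top at about (229,323), with the button on its right (+x). The long marks are at rows 148, 97 and 42 (125, 95 and 65 mm), and the boom looks nearly along -y.

```bash
python3 - <<'E'
from h import *
import pickle
np.set_printoptions(precision=4,suppress=True)
w,a=pickle.load(open("w2.pkl","rb")),pickle.load(open("cal.pkl","rb"))[0]
print("grip",atz(w,(229,323.5),.172))
print("tri",tri(ray(w,(229,323.5)),ray(a,(110+.6*219,200+.6*340))))
for r,m in ((148,.125),(97,.095),(42,.065)):
    p=atz(w,(r,323.5),.168);print(m,p,p[1]+m)
print(observe()["time_s"],go([.5495,.112,.205]),go([.5495,.112,.153]))
E
```

```text
grip [0.5482 0.1145 0.172 ]
tri [0.5493 0.1144 0.1709]
0.125 [0.548  0.1672 0.168 ] 0.29221061929576997
0.095 [0.5479 0.1974 0.168 ] 0.2924412429436598
0.065 [0.5478 0.2273 0.168 ] 0.2923025039855824
4.025 (array([ 0.27, -1.47,  7.41]), array([ 0.1,  0. , -0.3])) (array([ 0.27, -1.48, 12.61]), array([ 0.1,  0. , -0.3]))
```

{"op": "move_arm", "data": {"travel": [[0.3,-1.5,4],[0.3,-1.5,7.5],[0.3,-1.5,10],[0.3,-1.5,12.6],[0.3,-1.5,12.6]], "dr": [[0,0,0],[0,0,0],[0,0,0],[0,0,0],[0,0,0]]}}

```text
time_s: 4.65
tool_pos: [0.5489, 0.1103, 0.1517]
tcp_rot: [0.002, 1.0, -0.003, -0.002]
ft_force: [0.3, -0.3, -0.1]
width: 0.0854
```

```bash
python3 - <<'E'
from h import *
d=snap("wrist","w3.png");o=observe();print(o["time_s"],o["tool_pos"],o["ft_force"],go([.5495,.113,.153]))
E
```

```text
4.7 [0.54956757 0.11078045 0.15292096] [ 0.20775673  0.90654288 -0.05167166] (array([-0.01, -0.22, -0.01]), array([ 0.2,  0.1, -0.4]))
```

View pics/w3.png

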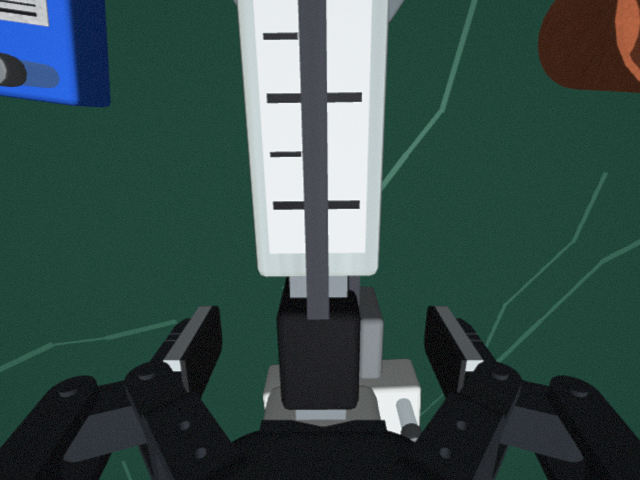

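The grip stands between the open fingers, with the button on the right finger's side. Closing now.

{"op": "move_arm", "data": {"travel": [[0,-0.2,0],[0,-0.2,0],[0,-0.2,0],[0,-0.2,0],[0,-0.2,0]], "dr": [[0,0,0],[0,0,0],[0,0,0],[0,0,0],[0,0,0]], "gripper": 0, "newtons": 40}}

```text
time_s: 5.32
tool_pos: [0.5498, 0.1129, 0.154]
tcp_rot: [0.002, 1.0, -0.003, -0.0]
ft_force: [-2.3, -2.0, 8.6]
width: 0.029
```

{"op": "move_arm", "data": {"travel": [[0,0,0],[0,0,0],[0,0,0],[0,0,0]], "dr": [[0,0,0],[0,0,0],[0,0,0],[0,0,0]]}}

```text
time_s: 5.82
tool_pos: [0.5497, 0.1128, 0.1542]
tcp_rot: [0.002, 1.0, -0.002, -0.0]
ft_force: [-3.2, -0.5, 6.2]
width: 0.0285
```

{"op": "move_arm", "data": {"travel": [[0,0.5,0],[0,1,0],[0,1.5,0],[0,1.5,0]], "dr": [[0,0,0],[0,0,0],[0,0,0],[0,0,0]]}}

```text
time_s: 6.32
tool_pos: [0.5496, 0.0968, 0.1542]
tcp_rot: [0.002, 1.0, -0.003, -0.0]
ft_force: [-1.3, -1.5, 4.4]
width: 0.0286
```

```bash
python3 - <<'E'
from h import *
d=snap("wrist","w4.png");o=observe();print(o["time_s"],o["tool_pos"],o["ft_force"],o["width"])
for t in (.045,.09):
    print(go([.5477+.5*0+(.18+t)*.0516+.0015,.2924-(.18+t)*.9987,.154],2.96))
E
```

```text
6.375 [0.54963347 0.0968845  0.15419484] [-1.56200123 -1.14501999  3.12771852] 0.028606869435353677
(array([1.13, 2.91, 0.03]), array([ 0.3,  0. , -3.3]))
(array([1.39, 7.41, 0.05]), array([ 0.3,  0. , -3.3]))
```

View pics/w4.png

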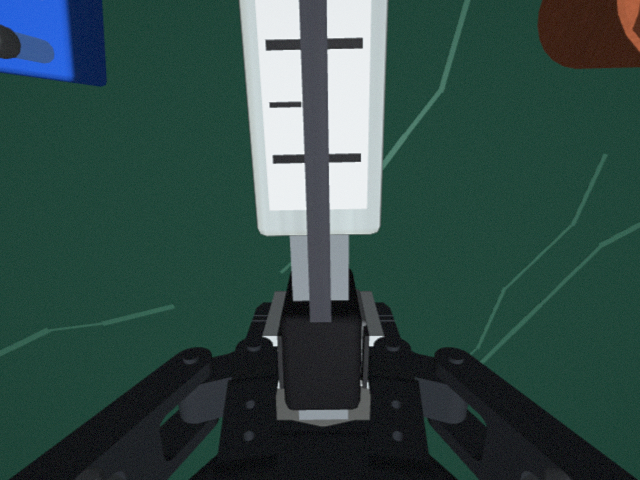

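The boom is unlocked and sliding; bare bar now shows between sleeve and grip. Drawing out and swinging.

{"op": "move_arm", "data": {"travel": [[0.25,1.5,0],[0.55,3,0],[0.85,4.5,0],[1.1,6,0],[1.4,7.4,0]], "dr": [[0,0,-0.7],[0,0,-1.3],[0,0,-2],[0,0,-2.6],[0,0,-3.3]]}}

```text
time_s: 7.0
tool_pos: [0.5637, 0.0214, 0.1544]
tcp_rot: [0.002, 1.0, 0.025, -0.0]
ft_force: [1.2, 1.5, -2.4]
width: 0.0286
```

{"op": "move_arm", "data": {"travel": [[0,0,0],[0,0,0]], "dr": [[0,0,0],[0,0,0]]}}

```text
time_s: 7.25
tool_pos: [0.5638, 0.0207, 0.1544]
tcp_rot: [0.002, 1.0, 0.025, -0.0]
ft_force: [1.0, -0.9, -1.5]
width: 0.0286
```

```bash
python3 - <<'E'
from h import *
import pickle
d=snap("wrist","w5.png");pickle.dump(d,open("w5.pkl","wb"));o=observe();print(o["time_s"],o["tool_pos"],o["ft_force"],o["width"])
s=snap("scene","s5.png");b=snap("side","b5.png")
i=cv2.resize(s["frame"][130:370,320:480,::-1],(400,600));j=cv2.resize(b["frame"][150:310,170:330,::-1],(400,400))
k=np.zeros((600,800,3),np.uint8);k[:,:400]=i;k[:400,400:]=j
cv2.imwrite("pics/v5.png",k)
E
```

```text
7.3 [0.5637638  0.02113081 0.15437304] [ 0.71427614  0.15054873 -1.93930977] 0.028645770515306562
```

View pics/w5.png

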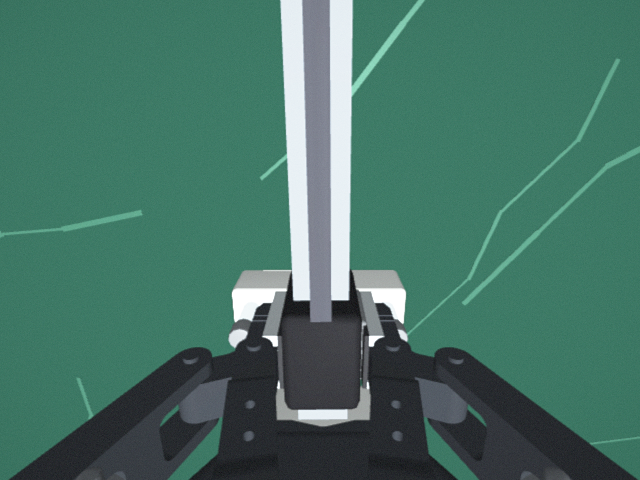

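View pics/v5.png

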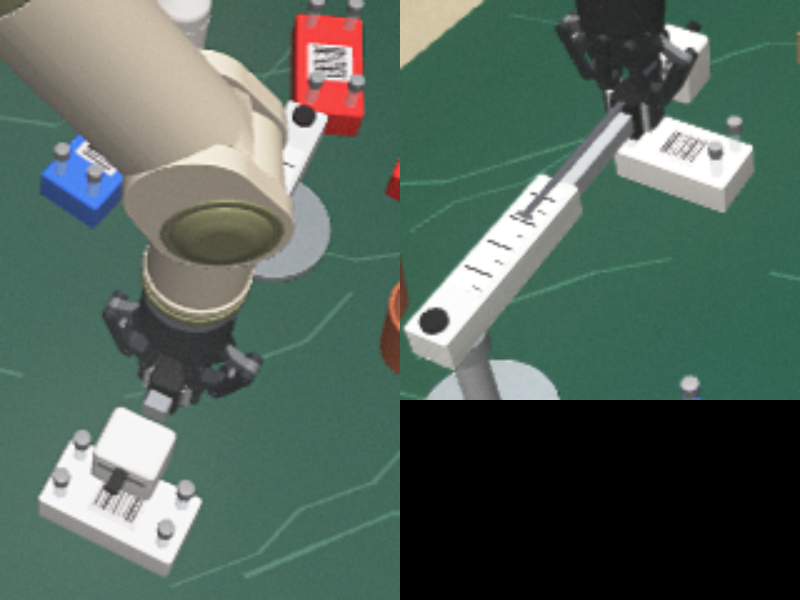

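The wrist view shows no slip in the grip. The side view shows the pointer's cross piece near the third mark, so I'll zoom in there for the exact reading.

```bash
python3 - <<'E'
from h import *
import pickle
b=pickle.load(open("cal.pkl","rb"))[1]
j=cv2.imread("pics/b5.png");c0,r0=190,220
k=cv2.resize(j[r0:r0+60,c0:c0+60],(600,600),interpolation=cv2.INTER_CUBIC)
ax=np.array([.5477,.2924]);g=np.array([.5622,.0211]);u=(g-ax)/np.linalg.norm(g-ax);print(u,b["fx"])
for m in (.065,.095,.125):
  p=proj(b,[*(ax+u*m),.168]);print(m,[round((p[1]-c0)*10),round((p[0]-r0)*10)])
for e in (.086,.090,.094):
  p=proj(b,[*(ax+u*(.005+e)),.171]);print(e,[round((p[1]-c0)*10),round((p[0]-r0)*10)])
cv2.imwrite("pics/v6.png",k)
w=pickle.load(open("w5.pkl","rb"));print(w["wfc"][:3,3])
E
```

```text
[ 0.0533702 -0.9985748] 459.69793341365505
0.065 [195, 274]
0.095 [282, 176]
0.125 [365, 81]
0.086 [268, 179]
0.09 [279, 166]
0.094 [291, 153]
[0.56017124 0.10258603 0.27517369]
```

View pics/v6.png

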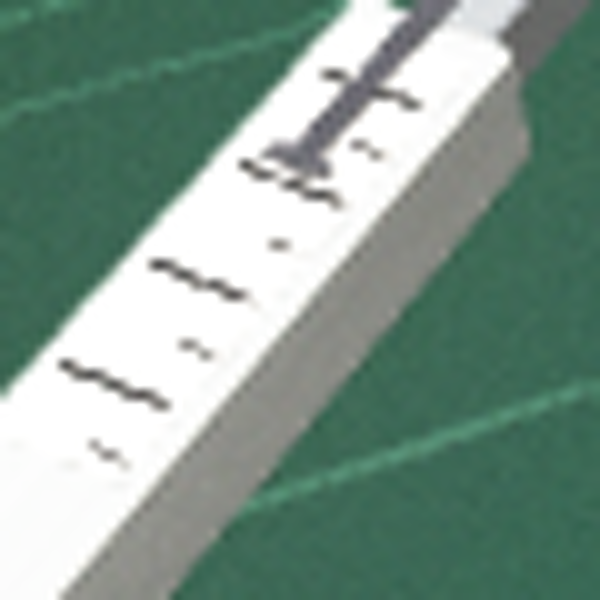

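The pointer stands about 3 mm past mark 3, and the arm's travel agrees (about 92.5 mm). Moving it back 2.7 mm.

{"op": "move_arm", "data": {"travel": [[0,-0.15,0],[0,-0.27,0],[0,-0.27,0],[0,-0.27,0]], "dr": [[0,0,0],[0,0,0],[0,0,0],[0,0,0]]}}

```text
time_s: 7.9
tool_pos: [0.5636, 0.0248, 0.1544]
tcp_rot: [0.002, 1.0, 0.026, 0.0]
ft_force: [2.2, 1.7, -2.4]
width: 0.0287
```

```bash
python3 - <<'E'
from h import *
o=observe();print(o["time_s"],o["tool_pos"],o["ft_force"],o["width"])
b=snap("side","b6.png");s=snap("scene")
print("head",atz(s,(308,374.4),.173),"label b",atz(b,(208,284),.041))
print([observe()["tool_pos"] for _ in range(1)])
c0,r0=190,220
k=cv2.resize(b["frame"][r0:r0+60,c0:c0+60,::-1],(500,500),interpolation=cv2.INTER_CUBIC)
K=np.zeros((500,800,3),np.uint8);K[:,:500]=k
K[:375,500:]=cv2.resize(s["frame"][280:370,330:402,::-1],(300,375))
cv2.imwrite("pics/v7.png",K)
E
```

```text
7.9 [0.56358869 0.02477749 0.15436379] [ 2.15807311  1.73180135 -2.39509092] 0.02866156639404283
head [ 0.57006563 -0.05634488  0.173     ] label b [ 0.56082271 -0.05315801  0.041     ]
[array([0.56358352, 0.02482866, 0.15439622])]
```

View pics/v7.png

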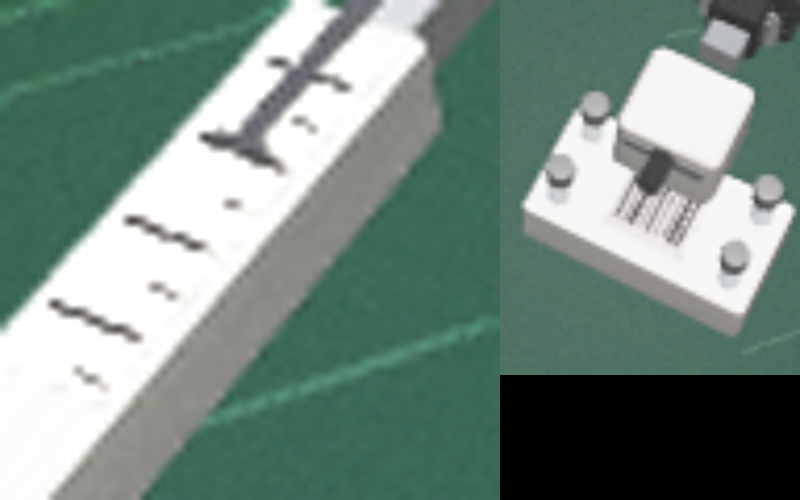

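{"op": "move_arm", "data": {"travel": [[-0.2,0.05,0],[-0.2,0.05,0],[-0.2,0.05,0],[-0.2,0.05,0]], "dr": [[0,0,0.5],[0,0,0.5],[0,0,0.5],[0,0,0.5]]}}

```text
time_s: 8.5
tool_pos: [0.5615, 0.0242, 0.1544]
tcp_rot: [0.002, 1.0, 0.021, -0.0]
ft_force: [0.4, 0.7, -1.7]
width: 0.0284
```

```bash
python3 - <<'E'
from h import *
b=snap("side");o=observe();p=o["tool_pos"];g=p[:2]-[.0015,0];ax=np.array([.5477,.2924]);n=np.linalg.norm(g-ax)
print(o["time_s"],p,o["ft_force"],o["width"],"boom",n-.1796,"window",ax+(g-ax)/n*(n+.075),abs(o["qvel"]).max())
k=cv2.resize(b["frame"][220:280,190:250,::-1],(600,600),interpolation=cv2.INTER_CUBIC);cv2.imwrite("pics/v8.png",k)
E
```

```text
8.55 [0.56158299 0.02425311 0.15437808] [ 0.52968099  2.35685352 -1.27880801] 0.028347059610290867 boom 0.08883266127782077 window [ 0.5635428  -0.05066705] 0.0009232053282143078
```

View pics/v8.png

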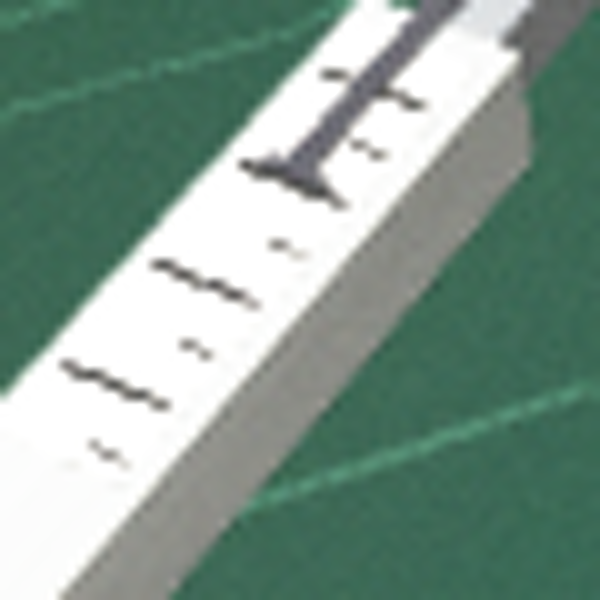

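The pointer's cross piece now lies on the third long mark and everything is still. Handing in.

```bash
python3 -c "from cell import *;print(hand_in())"
```

```text
the job is handed in; nothing more can be done
None
```

I gripped the boom across the button at 40 N while it was still in the sleeve. I then drew it out, swung it about 3° to put the window over the label on the white carrier, and handed in at about 8.6 s with the grip held. No verdict came back.

Last checks:
- **Extension:** about 0.089 m from the arm's pose, and the side camera shows the pointer's cross piece on the third long mark. My first stop was about 3 mm too far, and I drew it back.
- **Window over label:** the window is at about (0.564, -0.051) by calculation. The label measured (0.564 ± 0.003, -0.052), so the two should be within a few millimetres of each other. Before the last 2 mm trim, the scene camera put the head 2–4 mm farther in x than the arm's pose did; I split that difference.
- **Lock button:** I could not read it directly. The boom slid freely once gripped, and the opening stayed at 28.5 mm. That is narrower than the 31 mm expected for a fully squeezed button, probably a reading offset or soft pads.
- **Stillness and the other things:** joint speeds were about 0.001 rad/s and the wrist force about 3 N. I saw no sign that the carrier moved; I did not measure the bottle, pot or box again.

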